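Clamp the second sample bottle into the overhead shaker

TASK

Load the orange-capped bottle from the blue rack into the empty upper clamp of the overhead shaker: put its foot into the red sprung cup, press that cup back with the bottle until the cap can swing in line with the black cup, then let the spring carry the cap fully home and let go. Leave the green-capped bottle, the glass media bottle and the beaker where they stand.

Things in the scene. Friction and masses are not known exactly. Their poses are not given: they have to be found in the camera images.
- sample_bottle: The bottle to load: white plastic, orange screw cap, orange band near the foot, 128 mm long, 150 to 300 g. From the foot: body 50 mm in diameter for 72 mm, 34 mm tapering shoulder, cap 30 mm in diameter and 22 mm long. Lies in either V slot of the rack. Origin on its axis, half-way along (64 mm from each end); its x axis runs along the bottle from foot (-x) to cap (+x).
- blank_bottle: Bystander in the other slot of the rack: an equal bottle with green cap and band; same axes.
- rack: Blue bottle rack, fixed, 150 x 200 mm, base plate 8 mm thick; origin under its centre. Two V slots along its x axis, centred at y = -56 and +56 mm. Bottles lie with their axis 47 mm above the bench on V supports 10 mm thick: under the body at x = -50 (40 mm high), under the cap at x = +53 mm (46 mm high). A good place to grip the body is 14 mm on the foot side of the bottle's middle.
- shaker: The overhead (end-over-end) shaker, fixed. Origin on the bench under the rotor's shaft; x from the operator's side to the back. Base plate 14 mm thick, x within 105 mm, y -70 to +215 mm. White motor housing at y +95 to +205 mm, x within 95 mm, 215 mm high, blue panel facing -x. The rotor beside it is locked in its loading position and does not turn.
- cap_cup (a point): Centre of the floor of the fixed black cup for the cap, at the clamp's far, upper end. x: along the clamp's axis away from the red cup (15 degrees above level); z: square to the rotor plate, upwards. Opens to -x: 36 mm inside, 43 mm outside diameter, rim 6 mm deep; behind it a bracket 18 mm above the axis. Rotor plate (210 x 80 mm) 44 mm below the axis; a twin bottle is clamped under it.
- foot_cup (a point): Centre of the floor of the sprung red cup for the foot, at the clamp's near, lower end, on the same axis, axes as cap_cup. Opens to +x: 56 mm inside, 64 mm outside diameter, rim 10 mm deep. Moves with joint clamp. Unloaded, its floor is 124 mm from the black cup's floor, 4 mm less than the bottle's length. Behind it a sleeve, spring and bracket, none higher than the cup.
- clamp (a joint): Travel of the red cup in m: 0 at rest, growing as it is pressed back along -x, away from the black cup; stop at 0.0195. Spring 5.5 N at rest plus 0.25 N per mm. Reads 0.004 with a bottle clamped. The foot goes into the red cup with the bottle leaning some 24 degrees more steeply than the clamp's axis, lowered close in front of the red rim; at 0.017 to 0.019 the cap swings down past the black rim.
- media_bottle: Bystander: clear glass bottle with blue cap and paper label, 70 mm in diameter, 140 mm high, standing behind the work; origin under its base.
- beaker: Bystander: white ceramic beaker, 68 mm in diameter, 90 mm high; origin under its base.

How it is judged:
By the outcome, as a careful person would: the job done as asked, in the order asked, and still so for the second after the job is handed in, with the robot touching nothing.
It also fails if it takes over 48 s, if anything falls off the work surface, if the arm or the gripper's body presses on something with over 40 N, if the wrist force passes 120 N, or if a joint passes its speed limit or range.

ROBOT

A 6-joint arm with a two-finger parallel gripper is mounted at the origin on the work surface. World frame = base frame: x ahead of the robot, y to its left, z up, the work surface at z = 0. Lengths are in m, angles in rad, forces in N, time in s.
With the tool pointing down it reaches from about 0.35 to 0.875 m from the base axis. Payload 15.5 kg.
Tool frame: the origin (TCP) lies between the finger pads; the fingertips stand env.tip_reach ahead of it and the grasp point (between the pads) lies 11 mm behind it (env.tip_reach is the distance from the TCP to the fingertips, in m); z points along the fingers, y is the line along which they close (so a half turn about z gives the same grasp; the last joint's range is limited). The gripper opens to 85 mm and grips with 20 to 120 N. Pads are 22 mm wide; open, the fingers measure 114 mm over their backs; the gripper's body (76 mm by 85 mm) begins 54 mm behind the grasp point. The pads swing forward as they close: fully open they stand 13 mm farther back than shut.
Start: joints at [-1.2, 0.494, 1.345, -0, 1.302, -0.096], TCP at [0.281, -0.558, 0.239] pointing down, gripper open.
Joint ranges: [-2.91, 2.91], [-0.82, 2.16], [0.22, 2.67], [-1.22, 4.37], [0.12, 2.79], [-3.08, 3.08]. Speed limits (rad/s): [1.89, 1.89, 2.57, 3.01, 3.01, 3.01].

INTERFACE

Orientations are given as a rotation vector (axis times angle).
In Python, from rig import status, camera, env gives the robot as it stands. The module is installed in compiled form; this text tells all that it offers.
- The arm moves only by the tool arm_command, never from a script. Its argument "increments" is a list of rows, each a list of 7 numbers: the shift along the tool's x, y, z in mm, then the turn, a rotation vector about the tool's x, y, z in degrees, then the opening, from -1 (shut) to 1 (fully open), so that 0 is half open. A call has 1 to 12 rows; each row shifts and turns the commanded pose from where the row before left it, along the tool's axes as they then stand; what a row does not reach is not made up. A row lasts 1/10 s, in which the tool goes at most 50 mm and 8.59 degrees, less where a joint would pass 70% of its speed; a pose out of reach is approached as far as the arm can. A call with a gripper value outside its range is refused whole. The fingers move at their own pace and stop on an object; "force" is the grip in N (left out, the last holds). Time passes only in rows, so rows that do not move let the fingers close. It gives the time, the measured TCP pose, the force, the opening and the grip force at its end, in the units of the state.
- status.observe(): the state, without advancing time (a new reading comes with each control period).
- camera(name): name is "side" or "top"; returns a dict with "image" (384x512x3 uint8, red, green, blue), "fx", "fy", "cx", "cy" (pixels), "k1" (the pictures are not rectified: a ray, as slopes to the right and down, at radius r is drawn at 1 + k1 r^2 times it, then the intrinsics apply), "R" (3x3) and "t" (3): a world point X has camera coordinates R X + t. Camera axes: x right, y down, z forward; pixel columns grow to the right and rows downward; lengths in m; the calibration is good to about 2 mm. A picture is of the moment at which its call begins. There is no depth.
- env.job_done(): hands the job in; it is judged then, once.
The state is a dict: "time_s": time; "joint_positions": joint angles; "joint_velocities": joint speeds; "effort": joint torques, N m; "eef_pos": TCP position; "ee_rot": TCP orientation; "wrist_force": force on the tool from outside, world axes, zero at the start; "moment": the same for the moment, N m; "width": finger opening in m; "grip_force": force on a finger pad.
Only numpy, scipy, OpenCV 4.12 (cv2) and the standard library are available. Lean on these libraries where they do the work, as an engineer would, in place of code of your own. Each camera call takes 0.05 s, during which the arm holds its last target. There are 200 camera calls.

## Working session

There is one attempt and no reset: what is moved stays moved. The work goes in short steps, Python scripts to look and compute and a tool call to move; the robot and the scene stay as the last step left them, time stands still between calls to the robot, and variables do not carry over. Pictures are saved under pics/ and viewed, at most 10 in all, crops included, and the job is handed in when it is done.

Besides the shell and the picture viewer there is one more tool, called after "Request:" by a JSON object that holds its "op" and its "data". arm_command: Moves the arm, as the interface text tells. Its arguments: {"type":"object","properties":{"increments":{"type":"array","items":{"type":"array","items":{"type":"number"}}},"force":{"type":"number"}},"required":["increments"]}

```bash
mkdir -p pics
python3 - <<'E'
from rig import status,camera,env
import cv2,numpy as np
print(env.tip_reach); s=status.observe(); print(s)
ims=[]
for n in("side","top"):
    c=camera(n); cv2.imwrite(f"pics/{n}0.png",c["image"][:,:,::-1]); print(n,{k:(np.round(v,4).tolist()) for k,v in c.items() if k!="image"})
E
```

```text
0.008
{'time_s': 0.0, 'joint_positions': array([-1.19951905e+00,  4.94194546e-01,  1.34614725e+00,  2.18379523e-06,
        1.30250639e+00, -9.54875688e-02]), 'joint_velocities': array([-0.00065634,  0.00183655, -0.00108278, -0.00045285,  0.00011218,
       -0.00043102]), 'effort': array([-1.03331851e-03, -8.82161379e+01, -3.83871460e+01, -1.82800441e-04,
        9.97223920e-03, -4.73498028e-05]), 'eef_pos': array([ 0.28112854, -0.55779971,  0.23868773]), 'ee_rot': array([-3.05521318e+00, -7.26266197e-01,  2.67712097e-04]), 'wrist_force': array([ 0.82510559, -0.30938196, -0.56165006]), 'moment': array([ 0.00307198,  0.01806151, -0.06208799]), 'grip_force': 0.0, 'width': 0.08532946586394359}
side {'fx': 464.2915, 'fy': 464.2915, 'cx': 247.6446, 'cy': 198.1068, 'k1': 0.0477, 'R': [[0.1886, 0.982, 0.0068], [0.6874, -0.1271, -0.7151], [-0.7014, 0.1395, -0.699]], 't': [-0.1229, -0.3057, 1.6609]}
top {'fx': 351.0366, 'fy': 351.0366, 'cx': 253.7486, 'cy': 197.3921, 'k1': -0.066, 'R': [[-0.0422, -0.9991, 0.0034], [-0.9774, 0.0406, -0.2076], [0.2073, -0.0121, -0.9782]], 't': [0.0179, 0.6461, 0.83]}
```

View pics/side0.png

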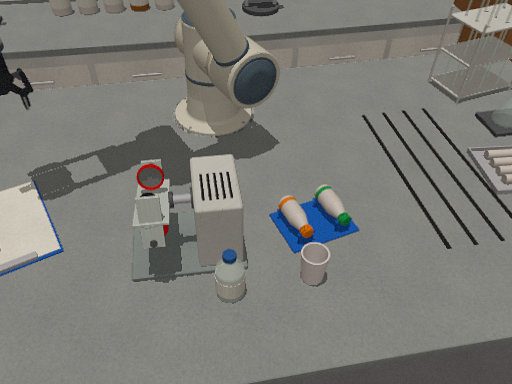

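View pics/top0.png

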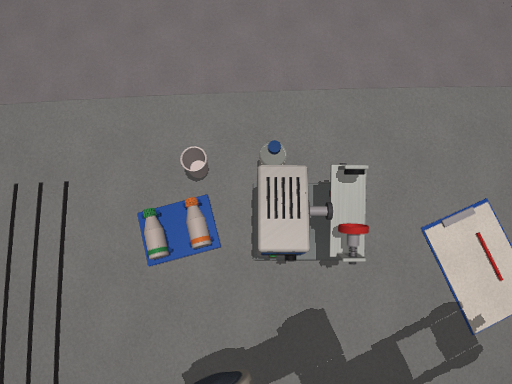

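The side view looks back at the robot: the shaker is at (150–240, 160–270) with its red cup at (150,177), and the orange bottle is at (295,215). In the top view the bottle is at (198,222), with the red cup at (353,229) and the black cup at (355,171).

```bash
cat > h.py <<'E'
import cv2,numpy as np
from rig import status,camera,env
from scipy.spatial.transform import Rotation as Ro
def ray(c,u,v):
    K=np.array([[c["fx"],0,c["cx"]],[0,c["fy"],c["cy"]],[0,0,1.]])
    p=cv2.undistortPoints(np.array([[[u,v]]],float),K,np.array([c["k1"],0,0,0.]))[0,0]
    R=np.array(c["R"]);return -R.T@np.array(c["t"]),R.T@np.array([p[0],p[1],1])
def plane(c,u,v,z):
    o,d=ray(c,u,v);return o+d*(z-o[2])/d[2]
def tri(c1,p1,c2,p2):
    o1,d1=ray(c1,*p1);o2,d2=ray(c2,*p2)
    s=np.linalg.lstsq(np.c_[d1,-d2],o2-o1,rcond=None)[0]
    a,b=o1+d1*s[0],o2+d2*s[1];return (a+b)/2,np.linalg.norm(a-b)
def proj(c,X):
    K=np.array([[c["fx"],0,c["cx"]],[0,c["fy"],c["cy"]],[0,0,1.]])
    return cv2.projectPoints(np.atleast_2d(X).astype(float),cv2.Rodrigues(np.array(c["R"]))[0],np.array(c["t"],float),K,np.array([c["k1"],0,0,0.]))[0][:,0]
def blobs(im,h0,h1,smin=120,vmin=60,amin=12):
    h=cv2.cvtColor(im,cv2.COLOR_RGB2HSV)
    if h0>h1: m=cv2.inRange(h,(h0,smin,vmin),(180,255,255))|cv2.inRange(h,(0,smin,vmin),(h1,255,255))
    else: m=cv2.inRange(h,(h0,smin,vmin),(h1,255,255))
    n,l,st,ce=cv2.connectedComponentsWithStats(m)
    return m,[(st[i].tolist(),ce[i].round(1).tolist()) for i in range(1,n) if st[i][4]>=amin]
E
python3 - <<'E'
from h import *
t=camera("top");s=camera("side")
for n,c in(("top",t),("side",s)):
    for k,a in(("orange",(5,17)),("red",(172,4)),("blue",(100,125)),("green",(45,85))):
        m,b=blobs(c["image"],*a);print(n,k,b)
    m,_=blobs(c["image"],100,125)
    cn=max(cv2.findContours(m,0,2)[0],key=cv2.contourArea);print("rack",cv2.boxPoints(cv2.minAreaRect(cn)).round(1).tolist(), cv2.approxPolyDP(cv2.convexHull(cn),4,True)[:,0].tolist())
f=lambda im,x,y,w,h:cv2.resize(im[y:y+h,x:x+w,::-1],(400,300),interpolation=cv2.INTER_CUBIC)
a=f(t["image"],245,150,140,120);b=f(s["image"],120,150,133,130)
c=f(t["image"],130,140,120,130);d=f(s["image"],260,170,110,120)
cv2.imwrite("pics/m1.png",np.vstack([np.hstack([a,b]),np.hstack([c,d])]))
E
```

```text
top orange [([185, 197, 13, 11, 93], [190.8, 201.6]), ([191, 236, 20, 9, 89], [199.9, 239.2])]
top red [([338, 224, 31, 11, 283], [353.2, 228.5]), ([476, 233, 27, 48, 187], [489.4, 256.3])]
top blue [([268, 141, 13, 12, 120], [274.1, 146.3]), ([138, 195, 83, 71, 2259], [180.3, 229.6]), ([421, 198, 67, 137, 381], [450.3, 250.8]), ([262, 253, 41, 1, 41], [282.0, 253.0])]
top green [([143, 208, 13, 10, 88], [148.9, 212.0]), ([148, 247, 20, 8, 70], [157.1, 250.1]), ([270, 255, 6, 2, 12], [272.5, 255.5])]
rack [[134.3000030517578, 213.1999969482422], [207.10000610351562, 193.89999389648438], [221.10000610351562, 246.8000030517578], [148.3000030517578, 266.0]] [[207, 195], [220, 246], [148, 265], [138, 213]]
side orange [([454, 0, 16, 11, 123], [461.7, 4.0]), ([469, 0, 13, 10, 83], [475.4, 4.0]), ([483, 0, 4, 7, 12], [484.8, 3.2]), ([489, 0, 7, 5, 26], [491.8, 1.9]), ([508, 0, 4, 5, 18], [509.6, 1.8]), ([131, 4, 18, 7, 85], [139.7, 7.6]), ([458, 25, 14, 17, 127], [464.7, 33.5]), ([504, 29, 8, 17, 90], [508.4, 37.1]), ([471, 31, 5, 9, 18], [472.9, 35.0]), ([476, 33, 5, 6, 20], [478.1, 35.5]), ([494, 32, 7, 6, 24], [497.2, 34.3]), ([279, 197, 17, 13, 63], [285.3, 201.0]), ([300, 224, 13, 14, 133], [306.0, 230.5])]
side red [([137, 164, 27, 26, 225], [150.1, 176.0]), ([163, 225, 6, 11, 47], [165.5, 228.8])]
side blue [([0, 181, 63, 95, 260], [39.8, 243.7]), ([270, 198, 89, 55, 1853], [312.0, 226.0]), ([222, 249, 14, 15, 162], [228.9, 255.9])]
side green [([316, 186, 14, 13, 44], [320.8, 190.7]), ([337, 213, 14, 12, 120], [343.7, 218.5])]
rack [[268.6000061035156, 211.89999389648438], [343.5, 186.10000610351562], [358.70001220703125, 230.10000610351562], [283.79998779296875, 255.89999389648438]] [[358, 228], [294, 252], [270, 214], [315, 198]]
```

View pics/m1.png

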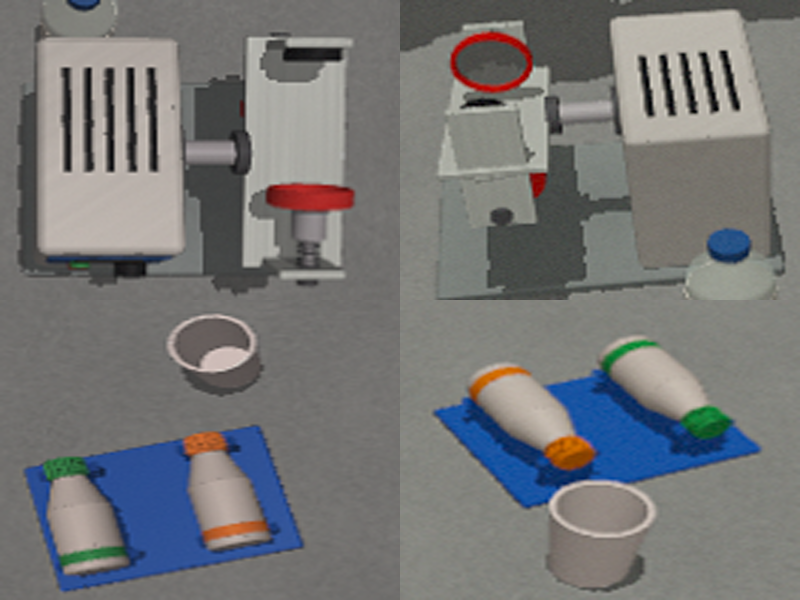

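The magnified crops show the red cup's opening as a clean ring in the side view. The black cup is visible only from above, at about (355,169). The orange bottle has its cap pointing away from the robot (+x), and so does the clamp axis.

Run:
```python
from h import *
np.set_printoptions(precision=4,suppress=True)
t=camera("top");s=camera("side")
# bottle: cap and band centroids
for nm,a,b in(("cap",(190.8,201.6),(306,230.5)),("band",(199.9,239.2),(285.3,201.0)),("gcap",(148.9,212),(343.7,218.5))):
    print(nm,tri(t,a,s,b),plane(t,*a,.055))
for p in[(207,195),(220.5,246.5),(148,265),(138,213)]: print("rack",plane(t,*p,.008))
H=[plane(t,*p,.215) for p in[(258,165),(308,165),(309,252),(258,252)]];print("housing",np.array(H),[np.linalg.norm(H[i]-H[i-1]) for i in range(4)])
d=H[1]-H[2];print("yaw",np.degrees(np.arctan2(d[1],d[0])))
d=H[0]-H[3];print("yaw",np.degrees(np.arctan2(d[1],d[0])))
d=H[0]-H[1];print("yaw y",np.degrees(np.arctan2(d[1],d[0]))-90)
m,_=blobs(s["image"],172,4,100,50);m[:,200:]=0;m[200:]=0
e=cv2.fitEllipse(max(cv2.findContours(m,0,1)[0],key=len));print(e)
n,l,st,ce=cv2.connectedComponentsWithStats(255-m);print("inner",st,ce)
print("rim",tri(t,(353.3,226.5),s,e[0]),tri(t,(353.3,228.5),s,e[0]))
g=t["image"].astype(int).sum(2);
print(g[160:178,340:372])
```

```text
cap (array([0.6456, 0.1544, 0.0494]), np.float64(0.0014655681011423436)) [0.6446 0.1542 0.055 ]
band (array([0.545 , 0.127 , 0.0635]), np.float64(0.0069341272454618765)) [0.5464 0.1317 0.055 ]
gcap (array([0.6225, 0.264 , 0.0491]), np.float64(0.0016204086970687584)) [0.6216 0.2631 0.055 ]
rack [0.6709 0.1177 0.008 ]
rack [0.5293 0.084  0.008 ]
rack [0.488  0.2771 0.008 ]
rack [0.6286 0.3068 0.008 ]
housing [[ 0.6866 -0.0196  0.215 ]
 [ 0.6822 -0.1284  0.215 ]
 [ 0.4949 -0.1167  0.215 ]
 [ 0.4996 -0.0113  0.215 ]] [np.float64(0.18717561230863214), np.float64(0.10888692664947267), np.float64(0.18760921645227036), np.float64(0.10550757924921808)]
yaw -3.59350018803307
yaw -2.5617292508937117
yaw y -2.299034703471605
((149.98704528808594, 176.511962890625), (25.641481399536133, 26.77657127380371), 94.02557373046875)
inner [[   137    164     27     26    242]
 [     0      0    512    384 196032]
 [   139    168     23     19    334]] [[150.1983 176.1281]
 [255.81   191.544 ]
 [149.8353 176.7904]]
rim (array([ 0.5447, -0.2168,  0.2063]), np.float64(9.705734775728818e-05)) (array([ 0.5408
[... 1752 characters left out ...]
8 216 377 383 334 335 339 339 333]
 [310 306 307 298  89  48  53  58  56  61  68  75  76  84  85  91  88  80
   83  70  64  65  53  32 205 405 413 336 333 337 343 336]
 [305 309 307 303 226 175 177 178 179 176 181 184 188 183 185 185 184 180
  227 282 286 284 275 263 420 501 398 332 329 339 345 340]
 [310 308 308 311 305 320 324 325 324 318 320 323 325 322 319 320 320 310
  412 530 538 540 523 508 520 489 393 340 339 339 345 347]
 [308 306 304 303 305 313 313 317 316 312 312 314 313 317 312 311 311 297
  396 520 522 527 512 500 512 479 386 339 345 344 347 345]
 [308 311 310 306 300 309 310 313 314 305 308 308 309 312 307 306 306 398
  516 508 516 521 513 496 510 452 360 343 341 336 342 344]]
```

Run:
```python
from h import *
np.set_printoptions(precision=4,suppress=True)
t=camera("top");s=camera("side")
yaw=np.radians(-2.8)
A=Ro.from_euler('ZY',[yaw,-np.radians(15)]).as_matrix() # x axis along clamp, z up normal
th=np.linspace(0,2*np.pi,60)
circ=lambda C,r:C+r*(np.outer(np.cos(th),A[:,1])+np.outer(np.sin(th),A[:,2]))
for v in(177,178):
    C,e=tri(t,(353.3,226),s,(150.2,v));print("C",C,e,A[:,0])
    for c in(t,s):
        p=proj(c,circ(C,.032));print("front",p.min(0),p.max(0))
        p=proj(c,circ(C-.013*A[:,0],.032));print("back",p.min(0),p.max(0))
    F=C-.01*A[:,0];B=F+.124*A[:,0];print("F",F,"B",B)
    p=proj(t,circ(B-.006*A[:,0],.0215));print("black rim",p.min(0),p.max(0))
    p=proj(t,B+np.array([[0,0,.0215]]));print(p)
    p=proj(t,[C+.052*A[:,0]-.044*A[:,2]+x*A[:,0]+y*A[:,1] for x in(-.105,.105) for y in(-.04,.04)]);print("plate",p)
```

```text
C [ 0.5459 -0.2167  0.2058] 0.0005229104237719413 [ 0.9648 -0.0472  0.2588]
front [337.8824 224.0709] [368.7301 228.0814]
back [337.7458 229.8761] [368.5559 234.3926]
front [136.1802 164.7081] [163.8379 188.9062]
back [136.5589 162.3852] [163.9354 186.4072]
F [ 0.5362 -0.2163  0.2033] B [ 0.6559 -0.2221  0.2354]
black rim [343.9342 175.1166] [364.8267 175.4001]
[[357.3132 169.5298]]
plate [[364.4899 246.6396]
 [329.5705 246.5732]
 [366.7409 153.7392]
 [331.3376 153.3107]]
C [ 0.5462 -0.2173  0.2031] 0.0009319756180306878 [ 0.9648 -0.0472  0.2588]
front [337.8411 224.0706] [368.574  228.0657]
back [337.7051 229.8554] [368.4008 234.3528]
front [136.113  165.7246] [163.7318 189.8601]
back [136.492  163.3948] [163.8303 187.3551]
F [ 0.5366 -0.2169  0.2005] B [ 0.6562 -0.2227  0.2326]
black rim [343.8707 175.3015] [364.685  175.5761]
[[357.1969 169.737 ]]
plate [[364.3595 246.5616]
 [329.5602 246.495 ]
 [366.6018 153.9844]
 [331.3216 153.5585]]
```

Shaker: F (red floor) ≈ (0.5375, −0.2167, 0.202), yaw −2.8°. Bottle middle ≈ (0.592, 0.142), yaw 12.6°. I'll raise the arm and move above the rack.

Request:
{"op": "arm_command", "data": {"increments": [[0, 0, -40, 0, 0, 0, 1], [0, 0, -40, 0, 0, 0, 1], [0, 0, -40, 0, 0, 0, 1], [0, 0, -40, 0, 0, 0, 1], [36, -30.5, 0, 0, 0, 0, 1], [36, -30.5, 0, 0, 0, 0, 1], [36, -30.5, 0, 0, 0, 0, 1], [36, -30.5, 0, 0, 0, 0, 1], [36, -30.5, 0, 0, 0, 0, 1], [36, -30.5, 0, 0, 0, 0, 1], [36, -30.5, 0, 0, 0, 0, 1], [36, -30.5, 0, 0, 0, 0, 1]]}}

```text
time_s: 1.6
eef_pos: [0.4289, -0.2088, 0.3995]
ee_rot: [3.056, 0.726, 0.001]
wrist_force: [1.7, -0.3, 0.1]
width: 0.0853
grip_force: 0.0
```

Request:
{"op": "arm_command", "data": {"increments": [[36, -30.5, 0, 0, 0, 0, 1], [36, -30.5, 0, 0, 0, 0, 1], [36, -30.5, 0, 0, 0, 0, 1], [36, -30.5, 0, 0, 0, 0, 1], [36, -30.5, 0, 0, 0, 0, 1], [36, -30.5, 0, 0, 0, 0, 1], [36, -30.5, 0, 0, 0, 0, 1], [36, -30.5, 0, 0, 0, 0, 1], [0, 0, 20, 0, 0, 7, 1], [0, 0, 40, 0, 0, 7, 1], [0, 0, 40, 0, 0, 0, 1], [0, 0, 0, 0, 0, 0, 1]]}}

```text
time_s: 2.8
eef_pos: [0.5735, 0.1367, 0.2947]
ee_rot: [3.122, 0.349, -0.013]
wrist_force: [-0.6, -0.7, 0.8]
width: 0.0853
grip_force: 0.0
```

```bash
cat >> h.py <<'E'
def delta(target,heading=0,pitch=0):
    """tool-frame shift (mm) and turn (deg) from measured pose to target TCP; tool x heading & pitch up in deg"""
    s=status.observe();R=Ro.from_rotvec(s["ee_rot"])
    T=Ro.from_euler('ZY',[heading,-pitch],degrees=True)*Ro.from_euler('x',180,degrees=True)
    print("pos",s["eef_pos"].round(4),"d mm",(R.inv().apply(np.array(target)-s["eef_pos"])*1000).round(1),"turn",np.degrees((R.inv()*T).as_rotvec()).round(2),"F",s["wrist_force"].round(2),"w",round(s["width"],4),"t",round(s["time_s"],2))
E
python3 -c "
from h import *
delta([.579,.1395,.036],12.6);print(status.observe()['joint_positions'])
c=camera('top');cv2.imwrite('pics/t2.png',cv2.resize(c['image'][130:300,110:290,::-1],(720,600)[:2]))"
```

```text
pos [0.5735 0.1367 0.2947] d mm [  8.2  -1.4 258.6] turn [-0.04  0.49  0.17] F [-0.62 -0.7   0.76] w 0.0853 t 2.8
[1.32633960e-01 3.99384160e-01 1.35039842e+00 2.30153496e-05
 1.40033459e+00 1.48061923e+00]
```

View pics/t2.png

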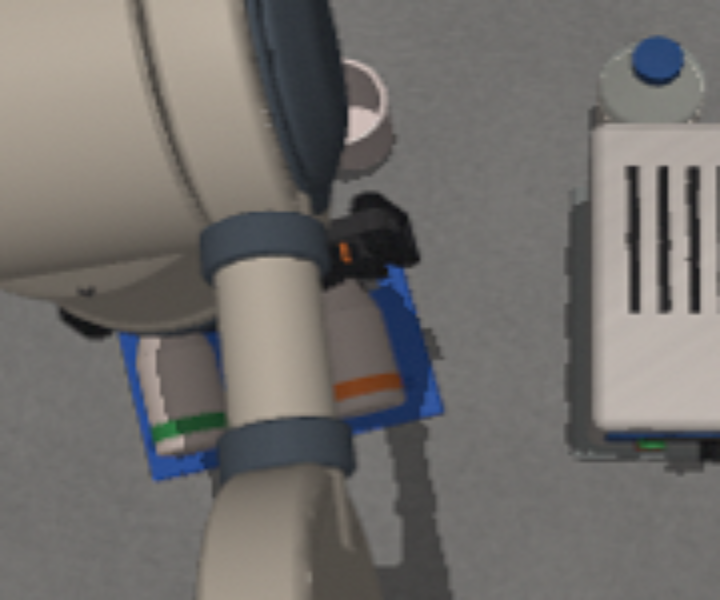

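The top view shows the arm hiding the bottle's middle, with the band visible at crop (368,388) and the gripper above it. The numbers agree with the plan, so I'll descend.

Request:
{"op": "arm_command", "data": {"increments": [[2, -0.3, 45, 0, 0, 0, 1], [2, -0.3, 45, 0, 0.5, 0, 1], [2, -0.4, 45, 0, 0, 0, 1], [2, -0.4, 45, 0, 0, 0, 1], [0, 0, 0, 0, 0, 0, 1]]}}

```text
time_s: 3.35
eef_pos: [0.5832, 0.1399, 0.1167]
ee_rot: [-3.121, -0.349, -0.005]
wrist_force: [-0.4, 0.5, 0.7]
width: 0.0852
grip_force: 0.0
```

```bash
python3 -c "
from h import *
delta([.579,.1395,.036],12.6)
c=camera('side');cv2.imwrite('pics/s2.png',cv2.resize(c['image'][150:270,250:390,::-1],(700,600)))"
```

```text
pos [0.5832 0.1399 0.1167] d mm [-4.5 -0.5 80.7] turn [-0.03 -0.19  0.16] F [-0.36  0.48  0.74] w 0.0852 t 3.35
```

View pics/s2.png

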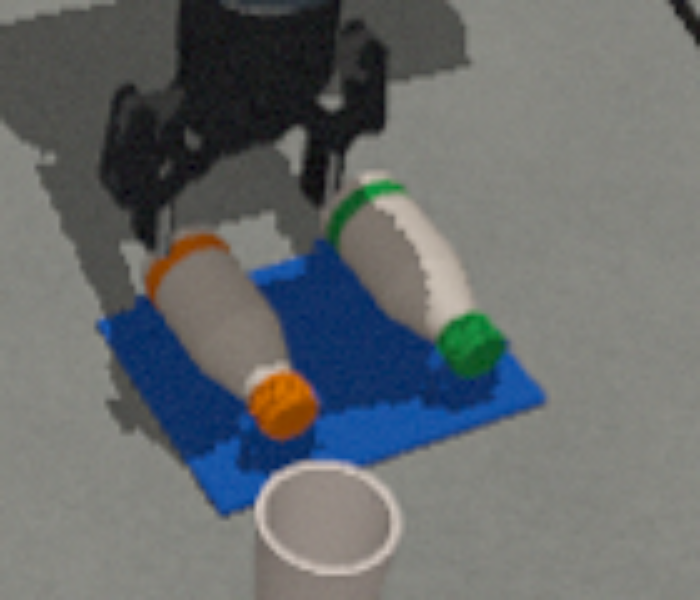

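The fingertips straddle the orange bottle at crop (155,240) and (320,195), clear of the green one. I'll go down and grip.

Request:
{"op": "arm_command", "data": {"increments": [[-1.5, -0.2, 30, 0, 0, 0, 1], [-1.5, -0.2, 30, 0, 0, 0, 1], [-1.5, -0.1, 21, 0, 0, 0, 1], [0, 0, 0, 0, 0, 0, 1]]}}

```text
time_s: 3.8
eef_pos: [0.5815, 0.1399, 0.0396]
ee_rot: [-3.121, -0.349, -0.015]
wrist_force: [1.2, 0.8, -0.2]
width: 0.0856
grip_force: 0.0
```

Request:
{"op": "arm_command", "data": {"increments": [[0, 0, 0, 0, 0, 0, -0.3], [0, 0, 0, 0, 0, 0, -0.3], [0, 0, 0, 0, 0, 0, -0.3], [0, 0, 0, 0, 0, 0, -0.3], [0, 0, 0, 0, 0, 0, -0.3], [0, 0, 0, 0, 0, 0, -0.3], [0, 0, 0, 0, 0, 0, -0.3], [0, 0, 0, 0, 0, 0, -0.3]], "force": 70}}

```text
time_s: 4.6
eef_pos: [0.5819, 0.1403, 0.0408]
ee_rot: [-3.121, -0.349, -0.019]
wrist_force: [-3.4, 1.1, 19.1]
width: 0.048
grip_force: 68.9
```

```bash
python3 -c "
from h import *
delta([.579,.1395,.036],12.6);print(status.observe()['moment'],status.observe()['grip_force'])"
```

```text
pos [0.5819 0.1403 0.0408] d mm [-3.1  0.1  4.7] turn [ 0.   -0.71  0.15] F [-3.38  1.12 19.12] w 0.048 t 4.6
[ 0.25480201  0.47341558 -0.04040161] 68.92468214035034
```

Request:
{"op": "arm_command", "data": {"increments": [[0, 0, -15, 0, 0, 0, -0.3], [0, 0, -40, 0, 0, 0, -0.3], [0, 0, -45, 0, 0, 0, -0.3], [0, 0, -45, 0, 0, 0, -0.3], [0, 0, -45, 0, 0, 0, -0.3], [0, 0, -45, 0, 0, 0, -0.3], [0, 0, -45, 0, 0, 0, -0.3], [0, 0, -45, 0, 0, 0, -0.3], [0, 0, -45, 0, 0, 0, -0.3], [0, 0, 0, 0, 0, 0, -0.3]]}}

```text
time_s: 5.6
eef_pos: [0.5786, 0.1393, 0.4159]
ee_rot: [-3.121, -0.349, -0.031]
wrist_force: [0.5, 0.1, -2.5]
width: 0.0478
grip_force: 74.1
```

Request:
{"op": "arm_command", "data": {"increments": [[-10, 44, 0, 0, 0, 0, -0.3], [-10, 44, 0, 0, 0, 0, -0.3], [-10, 44, 0, 0, 0, 0, -0.3], [-10, 44, 0, 0, 0, 0, -0.3], [-10, 44, 0, 0, 0, 0, -0.3], [-10, 44, 0, 0, 0, 0, -0.3], [-10, 44, 0, 0, 0, 0, -0.3], [-10, 43, 0, 0, 0, 0, -0.3], [0, 0, 0, 0, 0, 7, -0.3], [0, 0, 0, 0, 0, 8, -0.3], [0, 0, 0, 0, 0, 0, -0.3]]}}

```text
time_s: 6.7
eef_pos: [0.5762, -0.2211, 0.4076]
ee_rot: [-3.139, 0.067, -0.013]
wrist_force: [0.7, -0.9, -3.8]
width: 0.0479
grip_force: 74.0
```

```bash
cat >> h.py <<'E'
F0=np.array([.5375,-.2167,.202]);YAW=-2.8
def clamp(p,q,dl,lat=0,F=F0,off=(.0532,.0062),show=True):
    """TCP target for foot centre at (p,q,lat) mm from red floor in clamp axes, leaning dl deg more"""
    A=Ro.from_euler('ZY',[YAW,-15],degrees=True).as_matrix();B=Ro.from_euler('ZY',[YAW,-15-dl],degrees=True).as_matrix()
    T=F+A@np.array([p,lat,q])/1e3+off[0]*B[:,0]-off[1]*B[:,2]
    if show: delta(T,YAW,15+dl)
    return T
E
python3 -c "
from h import *
clamp(28,70,24);print(status.observe()['joint_positions'].round(2))"
```

```text
pos [ 0.5762 -0.2211  0.4076] d mm [ 14.5  -2.1 102.2] turn [-0.25 38.54  0.29] F [ 0.7  -0.93 -3.83] w 0.0479 t 6.7
[-0.47  0.37  1.09  0.01  1.67  1.15]
```

Request:
{"op": "arm_command", "data": {"increments": [[0, 0, 0, 0, 7.7, 0, -0.3], [0, 0, 0, 0, 7.7, 0, -0.3], [0, 0, 0, 0, 7.7, 0, -0.3], [0, 0, 0, 0, 7.7, 0, -0.3], [0, 0, 0, 0, 7.7, 0, -0.3], [0, 0, 0, 0, 0, 0, -0.3]]}}

```text
time_s: 7.3
eef_pos: [0.5734, -0.2191, 0.4051]
ee_rot: [2.952, -0.056, 1.043]
wrist_force: [-0.2, -0.7, -3.0]
width: 0.0479
grip_force: 74.1
```

```bash
python3 -c "
from h import *
T=clamp(28,70,24);print(status.observe()['joint_positions'].round(2))
ims=[]
for n in('top','side'):
    c=camera(n);print(n,blobs(c['image'],5,17)[1]);x,y=((260,100) if n=='top' else (90,80))
    ims.append(cv2.resize(c['image'][y:y+180,x:x+120,::-1],(400,600)))
cv2.imwrite('pics/p3.png',np.hstack(ims))"
```

```text
pos [ 0.5734 -0.2191  0.4051] d mm [-48.4  -0.2  88.9] turn [-0.53  0.08  0.43] F [-0.19 -0.71 -2.95] w 0.0479 t 7.3
[-0.66  0.11  1.65  0.51  0.87  0.71]
top [([385, 147, 24, 20, 387], [396.2, 156.5])]
side [([454, 0, 16, 11, 122], [461.7, 4.0]), ([469, 0, 13, 10, 80], [475.4, 4.0]), ([483, 0, 5, 7, 13], [485.0, 3.0]), ([489, 0, 7, 5, 26], [491.8, 1.9]), ([508, 0, 4, 5, 18], [509.6, 1.8]), ([459, 25, 13, 17, 128], [464.7, 33.5]), ([504, 29, 8, 17, 90], [508.4, 37.1]), ([471, 30, 5, 10, 17], [473.1, 34.4]), ([476, 33, 5, 6, 20], [478.1, 35.5]), ([494, 32, 7, 6, 24], [497.2, 34.3]), ([121, 97, 19, 18, 248], [130.3, 105.7])]
```

View pics/p3.png

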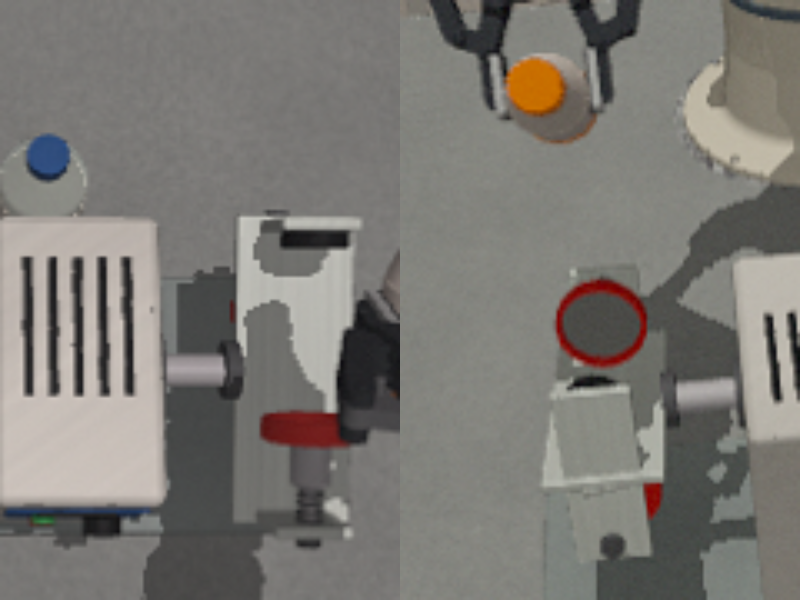

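The pictures show the bottle held squarely and leaning, with its cap at side (130,106) and top (396,157). The clamp is empty below it. I'll check the in-hand pose against these.

```bash
python3 -c "
from h import *
np.set_printoptions(precision=4,suppress=True)
s=status.observe();R=Ro.from_rotvec(s['ee_rot']).as_matrix();p=s['eef_pos']
f=p-.0532*R[:,0]-.0062*R[:,2];cap=f+.117*R[:,0];end=f+.128*R[:,0]
th=np.linspace(0,6.283,40);ci=np.outer(np.cos(th),R[:,1])+np.outer(np.sin(th),R[:,2])
P=np.r_[f+.106*R[:,0]+.015*ci,end+.015*ci]
for n in('top','side'):
    c=camera(n);q=proj(c,P);print(n,'cap pred bbox',q.min(0),q.max(0));m,b=blobs(c['image'],3,19,110,50,60);print([x for x in b if x[1][0]<420])
    print('TCP',proj(c,p), 'dir x 5mm',proj(c,end+.005*R[:,0])-proj(c,end),'y',proj(c,end+.005*R[:,1])-proj(c,end),'z',proj(c,end+.005*R[:,2])-proj(c,end))
"
```

```text
top cap pred bbox [386.1981 143.8251] [409.646  164.5764]
[([386, 145, 24, 20, 390], [397.7, 154.1])]
TCP [[389.1536 190.6266]] dir x 5mm [[ 0.5948 -3.2279]] y [[3.282  0.0173]] z [[-1.2504 -1.0831]]
side cap pred bbox [120.9335  96.9027] [138.8621 114.3808]
[([121, 97, 18, 18, 252], [129.6, 105.6])]
TCP [[134.4671 112.2457]] dir x 5mm [[-0.3523 -0.2911]] y [[-2.7571  0.2011]] z [[0.3274 2.7325]]
```

Predicted and observed caps agree within about 1 mm. I'll descend toward the clamp.

Request:
{"op": "arm_command", "data": {"increments": [[-16, 0, 29, 0, 0, 0.4, -0.3], [-16, 0, 30, -0.5, 0, 0, -0.3], [-16, 0, 30, 0, 0, 0, -0.3], [0, 0, 0, 0, 0, 0, -0.3], [0, 0, 0, 0, 0, 0, -0.3]]}}

```text
time_s: 8.0
eef_pos: [0.5966, -0.2214, 0.309]
ee_rot: [2.946, -0.071, 1.042]
wrist_force: [-0.3, 0.1, -2.8]
width: 0.0478
grip_force: 73.8
```

```bash
python3 -c "
from h import *
clamp(28,70,24);clamp(27,20,24);clamp(27,-1.5,24);print(status.observe()['moment'])"
```

```text
pos [ 0.5966 -0.2214  0.309 ] d mm [-6.1 -1.8 -0.5] turn [-0.01  0.04  0.03] F [-0.32  0.15 -2.85] w 0.0478 t 8.0
pos [ 0.5966 -0.2214  0.309 ] d mm [-27.3  -1.8  44.8] turn [-0.01  0.04  0.03] F [-0.32  0.15 -2.85] w 0.0478 t 8.0
pos [ 0.5966 -0.2214  0.309 ] d mm [-36.1  -1.8  64.5] turn [-0.01  0.04  0.03] F [-0.32  0.15 -2.85] w 0.0478 t 8.0
[-0.00700192  0.56630617  0.01265291]
```

Request:
{"op": "arm_command", "data": {"increments": [[-9, -0.6, 15, 0, 0, 0, -0.3], [-9, -0.6, 15, 0, 0, 0, -0.3], [-9, -0.6, 15, 0, 0, 0, -0.3], [-5, 0, 10, 0, 0, 0, -0.3], [0, 0, 0, 0, 0, 0, -0.3], [0, 0, 0, 0, 0, 0, -0.3]]}}

```text
time_s: 8.6
eef_pos: [0.6062, -0.2206, 0.2474]
ee_rot: [2.943, -0.072, 1.045]
wrist_force: [0.2, 0.1, -2.8]
width: 0.048
grip_force: 74.0
```

```bash
python3 -c "
from h import *
clamp(27,-1.5,24)
ims=[]
for n in('top','side'):
    c=camera(n);x,y=((310,150) if n=='top' else (110,120))
    ims.append(cv2.resize(c['image'][y:y+120,x:x+80,::-1],(400,600),interpolation=2))
cv2.imwrite('pics/p4.png',np.hstack(ims))"
```

```text
pos [ 0.6062 -0.2206  0.2474] d mm [-4.8 -0.5 10.5] turn [ 0.08 -0.12  0.01] F [ 0.18  0.12 -2.83] w 0.048 t 8.6
```

View pics/p4.png

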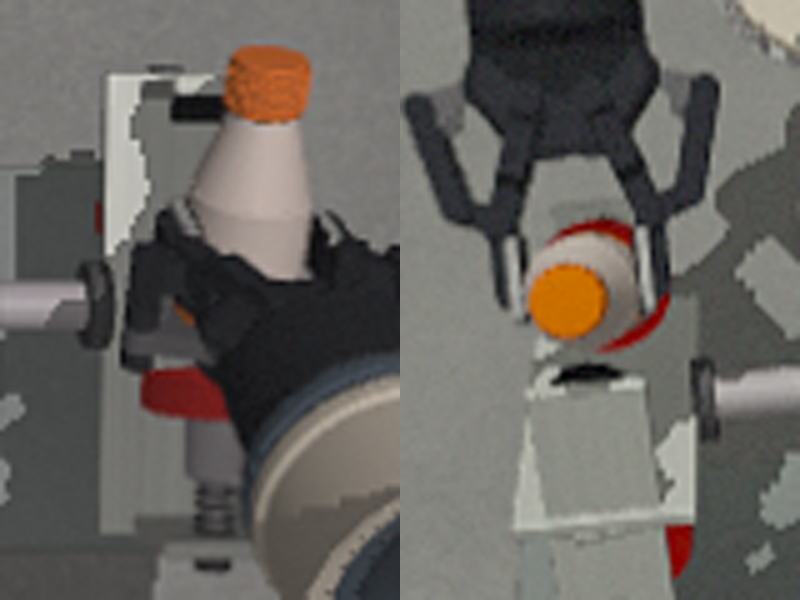

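The bottle leans over the clamp with its foot just in front of the red rim and the cap clear above the black cup (top crop (200,105)). Next I'll lower the last 10 mm and go back toward the cup.

Request:
{"op": "arm_command", "data": {"increments": [[-2.4, -0.3, 5, 0, 0, 0, -0.3], [-2.4, -0.2, 5, 0, 0, 0, -0.3], [0, 0, 0, 0, 0, 0, -0.3], [0, 0, 0, 0, 0, 0, -0.3]]}}

```text
time_s: 9.1
eef_pos: [0.6077, -0.2197, 0.2342]
ee_rot: [2.945, -0.074, 1.042]
wrist_force: [0.1, -1.1, -2.6]
width: 0.0479
grip_force: 74.0
```

```bash
python3 -c "
from h import *
clamp(27,-1.5,24);clamp(14,-1.5,24)"
```

```text
pos [ 0.6077 -0.2197  0.2342] d mm [ 2.4  0.5 -0.6] turn [ 0.04  0.05 -0.07] F [ 0.1  -1.09 -2.62] w 0.0479 t 9.1
pos [ 0.6077 -0.2197  0.2342] d mm [-9.5  0.5 -5.9] turn [ 0.04  0.05 -0.07] F [ 0.1  -1.09 -2.62] w 0.0479 t 9.1
```

Request:
{"op": "arm_command", "data": {"increments": [[-3.2, 0.2, -1.8, 0, 0, 0, -0.3], [-3.2, 0.2, -2, 0, 0, 0, -0.3], [-3.2, 0, -2, 0, 0, 0, -0.3], [0, 0, 0, 0, 0, 0, -0.3], [0, 0, 0, 0, 0, 0, -0.3]]}}

```text
time_s: 9.6
eef_pos: [0.5966, -0.2197, 0.2331]
ee_rot: [2.945, -0.074, 1.042]
wrist_force: [-0.8, -0.2, -2.5]
width: 0.0479
grip_force: 74.0
```

```bash
python3 -c "
from h import *
clamp(14,-1.5,24);clamp(9,-1.5,24)"
```

```text
pos [ 0.5966 -0.2197  0.2331] d mm [-0.2 -0.1  0.2] turn [ 0.07  0.01 -0.07] F [-0.79 -0.19 -2.47] w 0.0479 t 9.6
pos [ 0.5966 -0.2197  0.2331] d mm [-4.7 -0.1 -1.8] turn [ 0.07  0.01 -0.07] F [-0.79 -0.19 -2.47] w 0.0479 t 9.6
```

Request:
{"op": "arm_command", "data": {"increments": [[-1.8, 0, -0.8, 0, 0, 0, -0.3], [-1.8, 0, -0.8, 0, 0, 0, -0.3], [0, 0, 0, 0, 0, 0, -0.3]]}}

```text
time_s: 9.9
eef_pos: [0.5931, -0.2196, 0.2322]
ee_rot: [2.944, -0.074, 1.043]
wrist_force: [5.6, 0.6, -3.6]
width: 0.0482
grip_force: 73.9
```

Request:
{"op": "arm_command", "data": {"increments": [[-1.8, 0, -0.8, 0, 0, 0, -0.3], [0, 0, 0, 0, 0, 0, -0.3]]}}

```text
time_s: 10.1
eef_pos: [0.5913, -0.2195, 0.2318]
ee_rot: [2.944, -0.074, 1.043]
wrist_force: [5.0, 0.9, -2.5]
width: 0.0475
grip_force: 73.8
```

Request:
{"op": "arm_command", "data": {"increments": [[-1.8, 0, -0.8, 0, 0, 0, -0.3], [0, 0, 0, 0, 0, 0, -0.3]]}}

```text
time_s: 10.3
eef_pos: [0.5894, -0.2194, 0.2313]
ee_rot: [2.944, -0.074, 1.043]
wrist_force: [6.7, 0.8, -2.0]
width: 0.0479
grip_force: 73.8
```

```bash
python3 -c "
from h import *
clamp(6,-1.5,24)
ims=[]
for n in('top','side'):
    c=camera(n);x,y=((310,150) if n=='top' else (110,120));print(blobs(c['image'],172,4)[1])
    ims.append(cv2.resize(c['image'][y:y+120,x:x+80,::-1],(400,600),interpolation=2))
cv2.imwrite('pics/p5.png',np.hstack(ims))"
```

```text
pos [ 0.5894 -0.2194  0.2313] d mm [-0.8 -0.2  0.1] turn [ 0.08 -0.03 -0.05] F [ 6.74  0.8  -2.01] w 0.0479 t 10.3
[([339, 232, 10, 4, 26], [343.5, 233.2]), ([476, 233, 27, 48, 187], [489.4, 256.3])]
[([138, 163, 20, 9, 58], [147.8, 165.7]), ([154, 179, 10, 10, 22], [159.0, 184.2]), ([163, 225, 6, 11, 45], [165.5, 228.8])]
```

View pics/p5.png

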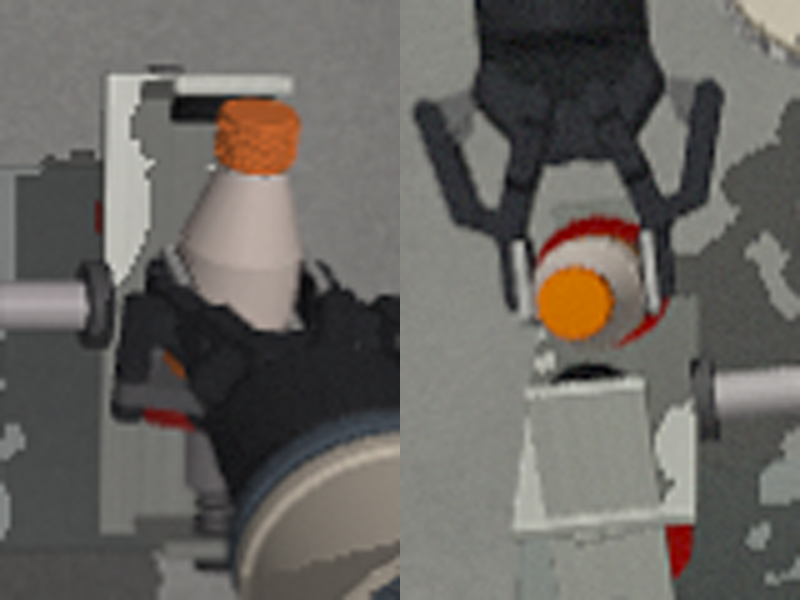

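The foot sits inside the red cup, with its red arc visible above it at side crop (595,230). Contact came exactly where predicted, at about 6 N, so I'll press back further.

Request:
{"op": "arm_command", "data": {"increments": [[-1.8, 0, -0.8, 0, 0, 0, -0.3], [-1.8, 0, -0.8, 0, 0, 0, -0.3], [-1.8, 0, -0.8, 0, 0, 0, -0.3], [-1.8, 0, -0.8, 0, 0, 0, -0.3], [-1.8, 0, -0.8, 0, 0, 0, -0.3], [0, 0, 0, 0, 0, 0, -0.3], [0, 0, 0, 0, 0, 0, -0.3]]}}

```text
time_s: 11.1
eef_pos: [0.5803, -0.2191, 0.229]
ee_rot: [2.944, -0.074, 1.044]
wrist_force: [7.3, 1.0, -2.6]
width: 0.048
grip_force: 73.7
```

```bash
python3 -c "
from h import *
clamp(-4,-1.5,24);clamp(-7.5,-1.5,24)"
```

```text
pos [ 0.5803 -0.2191  0.229 ] d mm [-1.4 -0.3 -0. ] turn [ 0.08 -0.06 -0.05] F [ 7.33  0.97 -2.58] w 0.048 t 11.1
pos [ 0.5803 -0.2191  0.229 ] d mm [-4.6 -0.3 -1.5] turn [ 0.08 -0.06 -0.05] F [ 7.33  0.97 -2.58] w 0.048 t 11.1
```

Request:
{"op": "arm_command", "data": {"increments": [[-1.5, -0.1, -0.5, 0, 0, 0, -0.3], [-1.6, -0.1, -0.5, 0, 0, 0, -0.3], [-1.6, -0.1, -0.6, 0, 0, 0, -0.3], [0, 0, 0, 0, 0, 0, -0.3], [0, 0, 0, 0, 0, 0, -0.3]]}}

```text
time_s: 11.6
eef_pos: [0.5759, -0.2188, 0.2276]
ee_rot: [2.943, -0.074, 1.045]
wrist_force: [9.9, 0.4, -0.3]
width: 0.048
grip_force: 73.6
```

Request:
{"op": "arm_command", "data": {"increments": [[-0.7, 0, -0.3, 0, 0, 0, -0.3], [0, 0, 0, 0, 0, 0, -0.3], [0, 0, 0, 0, 0, 0, -0.3]]}}

```text
time_s: 11.9
eef_pos: [0.5752, -0.2188, 0.2274]
ee_rot: [2.943, -0.074, 1.045]
wrist_force: [9.3, 0.0, -0.3]
width: 0.0482
grip_force: 73.6
```

```bash
python3 -c "
from h import *
clamp(-7.8,-1.5,24)"
```

```text
pos [ 0.5752 -0.2188  0.2274] d mm [ 0.1 -0.3  0.4] turn [ 0.12 -0.1  -0.04] F [ 9.3   0.03 -0.27] w 0.0482 t 11.9
```

```bash
python3 -c "
from h import *
s=status.observe();R=Ro.from_rotvec(s['ee_rot']).as_matrix();p=s['eef_pos']
f=p-.0532*R[:,0]-.0062*R[:,2]
th=np.linspace(0,6.283,40);ci=np.outer(np.cos(th),R[:,1])+np.outer(np.sin(th),R[:,2])
P=np.r_[f+.106*R[:,0]+.015*ci,f+.128*R[:,0]+.015*ci]
for n in('top','side'):
    c=camera(n);q=proj(c,P);print(n,q.min(0)+.0,q.max(0));m,b=blobs(c['image'],3,19,110,50,60);print([x[0] for x in b if x[1][0]<420])
prev=None
for dl in range(24,-1,-4):
    d=np.sin(np.radians(dl))*25-18.2
    T=clamp(d,-1.3,dl,show=False);Rt=(Ro.from_euler('ZY',[YAW,-15-dl],degrees=True)*Ro.from_euler('x',180,degrees=True))
    if prev: print(dl,(prev[1].inv().apply(T-prev[0])*1000).round(2))
    prev=(T,Rt)
"
```

```text
top [352.50331967 176.14192618] [369.50375585 192.51783608]
[[353, 177, 17, 16, 223]]
side [137.41586517 169.82003218] [152.71204499 184.14386367]
[[138, 170, 15, 15, 181]]
20 [-2.04  0.    3.04]
16 [-2.12 -0.    3.13]
12 [-2.19  0.    3.23]
8 [-2.24 -0.    3.34]
4 [-2.28 -0.    3.45]
0 [-2.3   0.    3.57]
```

No slip in the hand. I'll swing down in stages.

Request:
{"op": "arm_command", "data": {"increments": [[-1, -0.1, 1.6, 0, -2, 0, -0.3], [-1, -0.1, 1.6, 0, -2, 0, -0.3], [-1.1, -0.1, 1.6, 0, -2, 0, -0.3], [-1.1, 0, 1.6, 0, -2, 0, -0.3], [0, 0, 0, 0, 0, 0, -0.3], [0, 0, 0, 0, 0, 0, -0.3]]}}

```text
time_s: 12.6
eef_pos: [0.5761, -0.2187, 0.2198]
ee_rot: [3.011, -0.075, 0.839]
wrist_force: [10.1, -2.4, -4.0]
width: 0.0482
grip_force: 73.7
```

```bash
python3 -c "
from h import *
clamp(-18.2+25*np.sin(np.radians(16)),-1.3,16);clamp(-18.2+25*np.sin(np.radians(12)),-1.3,12)
print(status.observe()['moment'])"
```

```text
pos [ 0.5761 -0.2187  0.2198] d mm [-0.3 -0.1 -0.3] turn [ 0.14 -0.13 -0.02] F [10.08 -2.38 -3.97] w 0.0482 t 12.6
pos [ 0.5761 -0.2187  0.2198] d mm [-2.5 -0.2  2.9] turn [ 0.14 -4.13 -0.03] F [10.08 -2.38 -3.97] w 0.0482 t 12.6
[-0.33029975 -1.02172238 -0.01873039]
```

Request:
{"op": "arm_command", "data": {"increments": [[-1.3, -0.1, 1.4, 0, -2, 0, -0.3], [-1.2, 0, 1.5, 0, -2, 0, -0.3], [-1.1, 0, 1.6, 0, -2, 0, -0.3], [-1.1, 0, 1.7, 0, -2, 0, -0.3], [0, 0, 0, 0, 0, 0, -0.3], [0, 0, 0, 0, 0, 0, -0.3]]}}

```text
time_s: 13.2
eef_pos: [0.575, -0.2185, 0.212]
ee_rot: [3.065, -0.077, 0.628]
wrist_force: [11.5, -2.2, -3.6]
width: 0.0485
grip_force: 74.5
```

```bash
cat > cap.py <<'E'
from h import *
s=status.observe();R=Ro.from_rotvec(s['ee_rot']).as_matrix();p=s['eef_pos']
f=p-.0532*R[:,0]-.0062*R[:,2]
th=np.linspace(0,6.283,40);ci=np.outer(np.cos(th),R[:,1])+np.outer(np.sin(th),R[:,2])
P=np.r_[f+.106*R[:,0]+.015*ci,f+.128*R[:,0]+.015*ci]
for n in('top','side'):
    c=camera(n);q=proj(c,P);print(n,q.min(0).round(1),q.max(0).round(1),[x[0] for x in blobs(c['image'],3,19,110,50,30)[1] if 100<x[1][0]<420])
E
python3 -c "
from h import *
clamp(-18.2+25*np.sin(np.radians(8)),-1.3,8);clamp(-18.2+25*np.sin(np.radians(4)),-1.3,4)
print(status.observe()['moment']);import cap"
```

```text
pos [ 0.575  -0.2185  0.212 ] d mm [-0.1  0.1 -0. ] turn [ 0.12 -0.16 -0.05] F [11.49 -2.17 -3.55] w 0.0485 t 13.2
pos [ 0.575  -0.2185  0.212 ] d mm [-2.4  0.1  3.4] turn [ 0.12 -4.16 -0.05] F [11.49 -2.17 -3.55] w 0.0485 t 13.2
[-0.30918717 -1.15793714 -0.0503646 ]
top [348.5 176.6] [364.  189.3] [[349, 177, 16, 13, 176], [341, 228, 13, 9, 63]]
side [139.8 182.1] [154.5 198.4] [[141, 164, 18, 7, 53], [140, 183, 15, 13, 142]]
```

Request:
{"op": "arm_command", "data": {"increments": [[-1.2, 0, 1.7, 0, -2, 0, -0.3], [-1.2, 0, 1.7, 0, -2, 0, -0.3], [0, 0, 0, 0, 0, 0, -0.3], [0, 0, 0, 0, 0, 0, -0.3]]}}

```text
time_s: 13.7
eef_pos: [0.5742, -0.2185, 0.2079]
ee_rot: [3.087, -0.077, 0.521]
wrist_force: [12.2, -2.7, -3.8]
width: 0.0476
grip_force: 74.5
```

```bash
python3 -c "
from h import *
clamp(-18.2+25*np.sin(np.radians(4)),-1.3,4);clamp(-18.2,-1,0)
print(status.observe()['moment']);import cap"
```

```text
pos [ 0.5742 -0.2185  0.2079] d mm [ 0.  0. -0.] turn [ 0.12 -0.18 -0.05] F [12.15 -2.68 -3.8 ] w 0.0476 t 13.7
pos [ 0.5742 -0.2185  0.2079] d mm [-2.3 -0.   3.3] turn [ 0.12 -4.18 -0.05] F [12.15 -2.68 -3.8 ] w 0.0476 t 13.7
[-0.3274309  -1.59914699  0.00322546]
top [347.6 177.5] [362.7 189.2] [[348, 178, 15, 12, 163], [341, 229, 14, 8, 74]]
side [140.4 185. ] [155.  201.5] [[139, 162, 20, 10, 61], [140, 186, 16, 10, 100]]
```

Request:
{"op": "arm_command", "data": {"increments": [[-1.1, 0, 1.7, 0, -2, 0, -0.3], [-1.2, 0, 1.6, 0.1, -2.1, 0, -0.3], [0, 0, 0, 0, 0, 0, -0.3], [0, 0, 0, 0, 0, 0, -0.3]]}}

```text
time_s: 14.2
eef_pos: [0.5735, -0.2185, 0.2045]
ee_rot: [3.106, -0.077, 0.413]
wrist_force: [12.8, -0.5, 1.3]
width: 0.0481
grip_force: 75.1
```

```bash
python3 -c "
from h import *
clamp(-18.2,-1,0);clamp(-10,0,0)
print(status.observe()['moment']);import cap
ims=[]
for n in('top','side'):
    c=camera(n);x,y=((310,150) if n=='top' else (110,130))
    ims.append(cv2.resize(c['image'][y:y+120,x:x+80,::-1],(400,600),interpolation=2))
cv2.imwrite('pics/p6.png',np.hstack(ims))"
```

```text
pos [ 0.5735 -0.2185  0.2045] d mm [-0.5 -0.   0.2] turn [ 0.03 -0.15 -0.05] F [12.84 -0.47  1.34] w 0.0481 t 14.2
pos [ 0.5735 -0.2185  0.2045] d mm [ 7.7 -0.  -0.7] turn [ 0.03 -0.15 -0.05] F [12.84 -0.47  1.34] w 0.0481 t 14.2
[-0.17336406 -1.87823523  0.12054679]
top [346.7 178.4] [361.5 189.1] [[347, 179, 15, 11, 153], [340, 229, 15, 8, 78]]
side [140.9 187.7] [155.4 204.4] [[130, 4, 19, 6, 69], [139, 163, 20, 13, 66], [141, 189, 15, 7, 57]]
```

View pics/p6.png

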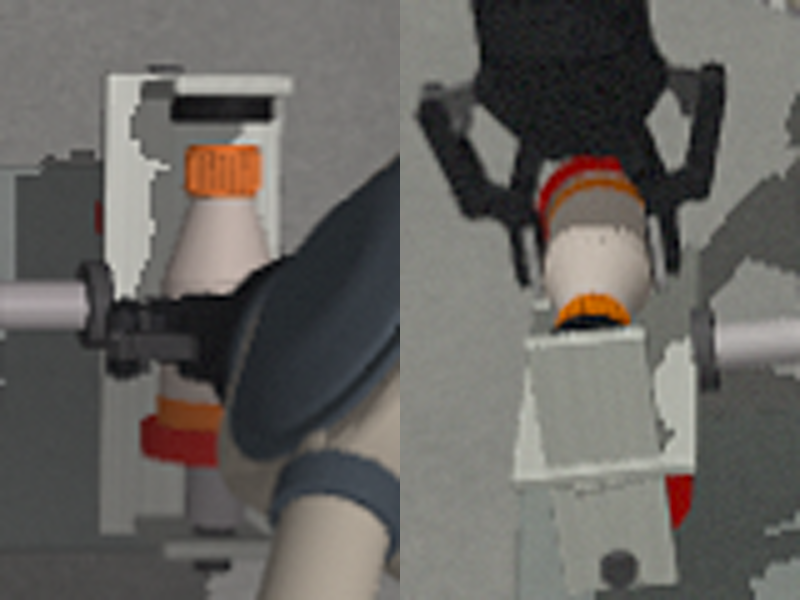

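The cap at top crop (224,170) is lined up with the black cup at (222,108), and the foot sits square in the red cup. I'll move forward and let the spring follow.

Request:
{"op": "arm_command", "data": {"increments": [[2, 0, -0.2, 0, 0, 0, -0.3], [2, 0, -0.2, 0, 0, 0, -0.3], [2, 0, -0.1, 0, 0, 0, -0.3], [2, 0, 0, 0, 0, 0, -0.3], [2, 0, 0, 0, 0, 0, -0.3], [0, 0, 0, 0, 0, 0, -0.3], [0, 0, 0, 0, 0, 0, -0.3]]}}

```text
time_s: 15.1
eef_pos: [0.5821, -0.2187, 0.207]
ee_rot: [3.107, -0.078, 0.411]
wrist_force: [7.7, -1.6, -3.2]
width: 0.0477
grip_force: 74.9
```

```bash
python3 -c "
from h import *
clamp(-4,0,0)
print(status.observe()['moment']);import cap"
```

```text
pos [ 0.5821 -0.2187  0.207 ] d mm [ 4.8  0.1 -0.5] turn [-0.   -0.05 -0.06] F [ 7.73 -1.58 -3.15] w 0.0477 t 15.1
[-0.32951711 -1.20141076  0.16096832]
top [346.7 174.1] [361.5 184.8] [[347, 175, 15, 10, 146], [341, 225, 14, 7, 75]]
side [140.7 189.6] [155.3 206.4] [[130, 4, 19, 7, 80], [138, 165, 21, 14, 59], [142, 190, 14, 5, 33]]
```

Request:
{"op": "arm_command", "data": {"increments": [[1.2, 0, -0.2, 0, 0, 0, -0.3], [1.2, 0, -0.2, 0, 0, 0, -0.3], [0, 0, 0, 0, 0, 0, -0.3], [0, 0, 0, 0, 0, 0, -0.3]]}}

```text
time_s: 15.6
eef_pos: [0.5842, -0.2187, 0.2079]
ee_rot: [3.108, -0.078, 0.41]
wrist_force: [8.0, -1.3, -2.6]
width: 0.0481
grip_force: 74.9
```

Request:
{"op": "arm_command", "data": {"increments": [[1, 0, 0, 0, 0, 0, -0.3], [0.5, 0, 0, 0, 0, 0, -0.3], [0, 0, 0, 0, 0, 0, -0.3], [0, 0, 0, 0, 0, 0, -0.3]]}}

```text
time_s: 16.0
eef_pos: [0.5856, -0.2188, 0.2082]
ee_rot: [3.108, -0.078, 0.41]
wrist_force: [7.4, -1.0, -2.0]
width: 0.0483
grip_force: 74.9
```

```bash
python3 -c "
from h import *
clamp(-4,0,0)
print(status.observe()['moment']);import cap"
```

```text
pos [ 0.5856 -0.2188  0.2082] d mm [ 1.1  0.3 -0.2] turn [-0.02 -0.03 -0.07] F [ 7.42 -1.05 -2.01] w 0.0483 t 16.0
[-0.21967479 -1.06553894  0.10460893]
top [346.8 172.4] [361.5 183. ] [[347, 174, 15, 10, 134], [341, 223, 14, 8, 76]]
side [140.7 190.2] [155.3 207.1] [[130, 4, 19, 7, 83], [139, 166, 19, 10, 64]]
```

Request:
{"op": "arm_command", "data": {"increments": [[0.8, 0.1, 0, 0, 0, 0, -0.3], [0, 0, 0, 0, 0, 0, -0.3], [0, 0, 0, 0, 0, 0, -0.3]]}}

```text
time_s: 16.4
eef_pos: [0.5863, -0.2188, 0.2084]
ee_rot: [3.108, -0.078, 0.41]
wrist_force: [7.5, -0.8, -2.7]
width: 0.0478
grip_force: 74.9
```

Request:
{"op": "arm_command", "data": {"increments": [[0.8, 0, 0, 0, 0, 0, -0.3], [0, 0, 0, 0, 0, 0, -0.3], [0, 0, 0, 0, 0, 0, -0.3]]}}

```text
time_s: 16.7
eef_pos: [0.587, -0.2188, 0.2086]
ee_rot: [3.108, -0.078, 0.41]
wrist_force: [6.3, -0.3, -4.2]
width: 0.0479
grip_force: 74.9
```

```bash
python3 -c "
from h import *
clamp(-4,0,0)
print(status.observe()['moment']);import cap"
```

```text
pos [ 0.587  -0.2188  0.2086] d mm [-0.4  0.3 -0.2] turn [-0.03 -0.01 -0.07] F [ 6.31 -0.28 -4.23] w 0.0479 t 16.7
[-0.12296536 -0.99973685  0.13539421]
top [346.8 171.7] [361.5 182.3] [[347, 174, 15, 9, 133], [341, 223, 14, 7, 74]]
side [140.6 190.6] [155.2 207.5] [[130, 4, 19, 7, 83], [138, 166, 21, 10, 61]]
```

Request:
{"op": "arm_command", "data": {"increments": [[0.8, 0, 0, 0, 0, 0, -0.3], [0, 0, 0, 0, 0, 0, -0.3], [0, 0, 0, 0, 0, 0, -0.3]]}}

```text
time_s: 17.1
eef_pos: [0.5877, -0.2189, 0.2088]
ee_rot: [3.108, -0.078, 0.409]
wrist_force: [7.0, -0.8, -2.9]
width: 0.0478
grip_force: 74.9
```

Request:
{"op": "arm_command", "data": {"increments": [[0.8, 0, 0, 0, 0, 0, -0.3], [0, 0, 0, 0, 0, 0, -0.3], [0, 0, 0, 0, 0, 0, -0.3]]}}

```text
time_s: 17.4
eef_pos: [0.5884, -0.2189, 0.2089]
ee_rot: [3.108, -0.078, 0.409]
wrist_force: [5.4, -0.4, -2.5]
width: 0.0481
grip_force: 74.9
```

```bash
python3 -c "
from h import *
clamp(-4,0,0)
print(status.observe()['moment']);import cap"
```

```text
pos [ 0.5884 -0.2189  0.2089] d mm [-1.8  0.3 -0.3] turn [-0.04  0.01 -0.07] F [ 5.4  -0.38 -2.46] w 0.0481 t 17.4
[-0.21214379 -0.92744047  0.08521957]
top [346.8 171. ] [361.5 181.6] [[347, 174, 15, 8, 119], [341, 222, 14, 7, 75]]
side [140.6 190.9] [155.2 207.8] [[131, 4, 18, 7, 82], [138, 165, 21, 11, 65]]
```

Request:
{"op": "arm_command", "data": {"increments": [[0.8, 0, 0, 0, 0, 0, -0.3], [0, 0, 0, 0, 0, 0, -0.3], [0, 0, 0, 0, 0, 0, -0.3]]}}

```text
time_s: 17.8
eef_pos: [0.5884, -0.2189, 0.2089]
ee_rot: [3.109, -0.078, 0.407]
wrist_force: [1.0, -3.0, 0.7]
width: 0.0481
grip_force: 75.3
```

Request:
{"op": "arm_command", "data": {"increments": [[0.8, 0, 0, 0, 0, 0, -0.3], [0, 0, 0, 0, 0, 0, -0.3], [0, 0, 0, 0, 0, 0, -0.3]]}}

```text
time_s: 18.1
eef_pos: [0.5885, -0.2187, 0.2087]
ee_rot: [3.109, -0.078, 0.404]
wrist_force: [-4.3, -4.2, 0.6]
width: 0.0482
grip_force: 75.6
```

```bash
python3 -c "
from h import *
clamp(-4,0,0)
print(status.observe()['moment']);import cap"
```

```text
pos [ 0.5885 -0.2187  0.2087] d mm [-1.8  0.5 -0.5] turn [-0.07  0.18 -0.08] F [-4.29 -4.2   0.63] w 0.0482 t 18.1
[-0.70029828  0.48593569 -0.08295628]
top [346.6 170.9] [361.4 181.6] [[347, 174, 15, 8, 118], [341, 222, 13, 7, 75]]
side [140.7 191. ] [155.3 208. ] [[130, 4, 19, 7, 84], [138, 167, 21, 9, 62]]
```

The cap has bottomed: the arm stopped where the travel gives d ≈ 4 mm. I'll relax the push and open.

Request:
{"op": "arm_command", "data": {"increments": [[-0.9, 0, 0, 0, 0, 0, -0.3], [0, 0, 0, 0, 0, 0, -0.3], [0, 0, 0, 0, 0, 0, -0.3]], "force": 30}}

```text
time_s: 18.5
eef_pos: [0.5884, -0.2187, 0.2088]
ee_rot: [3.109, -0.078, 0.407]
wrist_force: [3.8, -3.1, -2.0]
width: 0.0482
grip_force: 75.2
```

Request:
{"op": "arm_command", "data": {"increments": [[0, 0, 0, 0, 0, 0, 0.3], [0, 0, 0, 0, 0, 0, 0.5], [0, 0, 0, 0, 0, 0, 0.7], [0, 0, 0, 0, 0, 0, 0.7], [0, 0, 0, 0, 0, 0, 0.7], [0, 0, 0, 0, 0, 0, 0.7]]}}

```text
time_s: 19.1
eef_pos: [0.5881, -0.2186, 0.2087]
ee_rot: [3.109, -0.078, 0.406]
wrist_force: [0.6, -0.2, 0.3]
width: 0.0725
grip_force: 0.0
```

```bash
python3 -c "
from h import *
clamp(-4,0,0)
print(status.observe()['moment']);import cap"
```

```text
pos [ 0.5881 -0.2186  0.2087] d mm [-1.5  0.6 -0.5] turn [-0.08  0.12 -0.08] F [ 0.55 -0.16  0.29] w 0.0725 t 19.1
[ 0.02070628  0.13912822 -0.01151688]
top [346.6 171.1] [361.3 181.8] [[347, 174, 15, 8, 119], [341, 222, 13, 7, 74]]
side [140.8 190.9] [155.4 207.9] [[131, 4, 18, 7, 82], [139, 166, 23, 16, 74]]
```

Bottle stayed put. I'll retreat along the tool axis.

Request:
{"op": "arm_command", "data": {"increments": [[0, 0, -10, 0, 0, 0, 0.8], [0, 0, -15, 0, 0, 0, 0.8], [0, 0, -20, 0, 0, 0, 0.8], [0, 0, -30, 0, 0, 0, 0.8], [0, 0, -40, 0, 0, 0, 0.8], [0, 0, -40, 0, 0, 0, 0.8], [-30, 0, -20, 0, 0, 0, 0.8], [-40, 0, 0, 0, 0, 0, 0.8], [-40, 0, 0, 0, 0, 0, 0.8], [0, 0, 0, 0, 0, 0, 0.8], [0, 0, 0, 0, 0, 0, 0.8]]}}

```text
time_s: 20.3
eef_pos: [0.4366, -0.2114, 0.3504]
ee_rot: [3.108, -0.079, 0.408]
wrist_force: [1.1, -0.4, 0.7]
width: 0.0769
grip_force: 0.0
```

```bash
python3 -c "
from h import *
ims=[]
for n in('top','side'):
    c=camera(n);x,y=((310,150) if n=='top' else (110,130))
    print(n,[b[0] for a in((5,17),(172,4)) for b in blobs(c['image'],*a)[1]])
    ims.append(cv2.resize(c['image'][y:y+120,x:x+80,::-1],(400,600),interpolation=2))
cv2.imwrite('pics/p7.png',np.hstack(ims))"
```

```text
top [[347, 174, 15, 8, 118], [341, 222, 25, 7, 145], [338, 226, 31, 10, 218], [476, 233, 27, 48, 188]]
side [[454, 0, 16, 11, 123], [469, 0, 13, 10, 80], [483, 0, 4, 7, 12], [489, 0, 6, 5, 25], [508, 0, 4, 5, 18], [458, 25, 14, 17, 127], [504, 29, 8, 16, 89], [471, 31, 5, 9, 17], [476, 33, 5, 6, 20], [494, 32, 7, 6, 24], [139, 167, 23, 14, 70], [137, 163, 27, 21, 137], [163, 225, 6, 11, 45]]
```

View pics/p7.png

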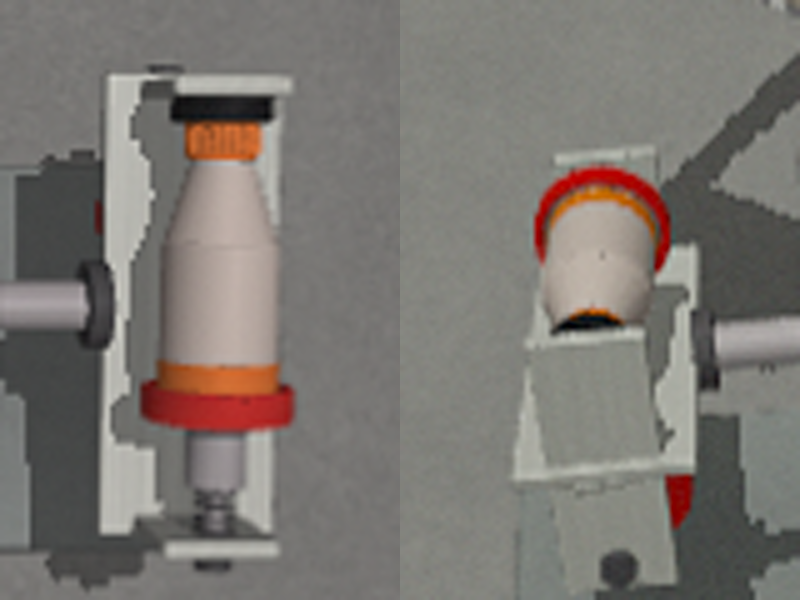

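The bottle is clamped straight between the cups: its cap is in the black cup at top crop (222,130), and the red cup is about 2 px (≈4 mm) back from rest. I'll hand the job in.

```bash
python3 -c "
from rig import env
print(env.job_done())"
```

```text
the job is handed in; nothing more can be done
None
```

The orange-capped bottle is clamped in the shaker's upper clamp with its cap fully home in the black cup; the gripper has let go and stands clear, no other object was moved, and I handed the job in at about 20 s (the hand-in returned no verdict).

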